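Third hand: press a cleat against the sprung stop of a ware board

ROBOT

A 7-joint arm with a two-finger parallel gripper is mounted at the origin on the work surface. World frame = base frame: x ahead of the robot, y to its left, z up, the work surface at z = 0. Lengths are in m, angles in rad, forces in N, time in s.
With the tool pointing down it reaches from about 0.4 to 0.9 m from the base axis. Payload 5.5 kg.
Tool frame: the origin (TCP) lies where the fingers leave the gripper's body, on its centre line; the fingertips stand 73 mm ahead of it and the grasp point (between the pads) lies 54 mm ahead of it (hold_point_z is the distance from the TCP to the grasp point, in m); z points along the fingers, y is the direction in which the jaws open and shut (so a half turn about z gives the same grasp; the last joint's range is limited). The gripper opens to 85 mm and grips with 20 to 120 N. Pads are 22 mm wide; open, the fingers measure 114 mm over their backs; the gripper's body (76 mm by 85 mm) begins 54 mm behind the grasp point. The pads swing forward as they close: fully open they stand 13 mm farther back than shut.
Start: joints at [1.494, 0.501, -0.427, 1.55, 0.221, 1.138, -0.21], TCP at [0.217, -0.613, 0.304] pointing down, gripper open.
Joint ranges: [-2.88, 2.88], [-0.31, 2.03], [-1.54, 1.56], [0.2, 2.42], [-1.41, 4.55], [0.19, 2.02], [-2.57, 2.57]. Speed limits (rad/s): [2.57, 2.57, 3.14, 3.14, 3.14, 3.14, 3.14].

INTERFACE

Orientations are given as a unit quaternion [w, x, y, z].
In Python, from bench import sense, snapshot, get_calibration, finish_job, hold_point_z gives the robot as it stands. The module is installed in compiled form; this text tells all that it offers.
- The arm moves only by the tool carry_out, never from a script. Its argument "deltas" is one flat list of numbers, 7 for each row, row after row: the opening, from 0 (shut) to 1 (fully open), then the shift along the tool's x, y, z in m, then the turn, a rotation vector about the tool's x, y, z in rad. A call has 1 to 20 rows; each row shifts and turns the pose as measured when the row begins, along the tool's axes as they then stand; what a row does not reach is not made up. A row lasts 1/12 s, in which the tool goes at most 41.7 mm and 7.16 degrees, less where a joint would pass 70% of its speed; a pose out of reach is approached as far as the arm can. A call is refused whole if a number of a shift passes 0.0417 or a number of a turn 0.125, either way. A call with a gripper value outside its range is refused whole. The fingers move at their own pace and stop on an object; the grip force is fixed at half the most. Time passes only in rows, so rows that do not move let the fingers close. It gives the time, the measured TCP pose, the force and the opening at its end, in the units of the state.
- sense(): the state, without advancing time (a new reading comes with each control period).
- snapshot(name): name is "scene" or "top" or "wrist"; returns the picture (400x640x3 uint8, red, green, blue); there is no depth.
- get_calibration(name): a dict with "camera_matrix" (3x3 intrinsics, pixels), "D" ([k1, k2, p1, p2, k3] as OpenCV has them; the pictures are not rectified), "view" (4x4, takes a point from world to camera coordinates). Camera axes: x right, y down, z forward; pixel columns grow to the right and rows downward; lengths in m; the calibration is good to about 2 mm. A picture is of the moment at which its call begins: read the wrist's pose just before it. get_calibration takes no time and is no camera call; for the wrist camera it gives the pose at the moment of the call.
- finish_job(): hands the job in, once; it reports no verdict.
The state is a dict: "time_s": time; "q": joint angles; "joint_velocities": joint speeds; "tau": joint torques, N m; "ee_pos": TCP position; "eef_rot": TCP orientation; "contact_force": force on the tool from outside, world axes, zero at the start; "ft_torque": the same for the moment, N m; "grip_width": opening from 0.0 (shut) to 1.0 (fully open).
Only numpy, scipy, OpenCV 4.12 (cv2) and the standard library are available. Lean on these libraries where they do the work, as an engineer would, in place of code of your own. Each camera call takes 0.05 s, during which the arm holds its last target.

TASK

Someone left a cup in the way: lift the handleless cup off the plywood ware board and stand it upright on the round plaster bat, set down gently and not dropped. Then press the long wooden cleat, flat on the board and its ends level with the ends of the stop, squarely against both blocks of the sprung stop until the stop is pushed in about half of its travel (about 9 N), never right to its end, and hold it there steadily for at least three seconds so that I can put in the screws: finish while still holding that push, do not let go. Leave everything else where it is.

Things in the scene. Friction and masses are not known exactly. Their poses are not given: they have to be found in the camera images.
- board_top (a point): Centre of the top of the ware board: a plywood panel 320 (its x) by 400 (its y) by 18 mm thick, fixed flat on the bench, so this point is 18 mm above the bench. Its x axis points to the sprung stop at its far side, y runs along the stop, z up; place and yaw differ each time. Behind the stop is a fixed aluminium block, 34 mm high.
- stop_face (a point): Midway between the two rubber faces of the sprung stop, 18 mm above the board; moves with it. An aluminium bar 200 mm long (y), 32 mm high, with a block at each end reaching 36 mm forward (-x); each block 30 mm wide, the gap between them 140 mm wide, 35 mm deep, free for a finger. x: the way it is pushed in, y along it, z up. At rest it is 30 mm beyond board_top in the board's x.
- stop (a joint): How far the sprung stop is pushed in along its x, m: 0 at rest, 0.030 at its end. Its spring pushes back 0.6 N per mm (9 N at 0.015), from zero at rest; light damping; it springs back when released.
- cleat_mid (a point): Centre (18 mm above the underside) of the cleat, the long loose batten of dark brown wood lying on the ware board on the robot's side of the cup: 30 (its x) by 200 (its y) by 36 mm tall (z up), about 0.13 kg, two pale screw marks on top. It starts up to 0.2 rad askew and shifted along the stop; its long +x side goes against the stop.
- cup_mid (a point): Centre of the handleless bisque (unglazed beige clay) cup standing on the ware board between cleat and stop: 60 mm across, 66 mm tall, straight-sided in its upper half, foot 52 mm across, wall 4 mm, about 0.13 kg, open at the top. The centre is 33 mm above its underside; z is its axis, up.
- bat_top (a point): Centre of the top of the round off-white plaster bat, a disc 140 mm across and 16 mm thick, fixed on the bench left or right of the ware board (the green square dish is on the other side); top 16 mm above the bench, z up.
- stamp: Bystander: wooden stamp with a knob, 36 mm across, 60 mm tall, standing in the green square dish (140 mm square, 22 mm high). Origin under its foot.
- screw_tin: Bystander: small open round tin of screws, 42 mm across, 22 mm high, on the ware board at its +y edge. Origin at its underside.
- screwdriver: Bystander: screwdriver 180 mm long lying along the -y edge of the ware board. Origin at its underside, near the middle.
- mug: Bystander: bisque mug with handle, 82 mm across, 80 mm tall, on the bench at the near left. Origin at its underside.
- glaze_jar: Bystander: closed amber glass jar, 68 mm across, 85 mm tall, on the bench at the far left. Origin at its underside.
- offcut: Bystander: short piece of the same batten, 90 by 30 by 36 mm, on the bench at the near right. Origin at its underside.

How it is judged:
By the outcome, as a careful person would: the job done as asked, in the order asked, and still so for the second after the job is handed in, while the arm keeps its last pose, push and grip.
It also fails if it takes over 64 s, if anything falls off the work surface, if the arm or the gripper's body presses on something with over 40 N, if the wrist force passes 120 N, or if a joint passes its speed limit or range.

## Working session

There is one attempt and no reset: what is moved stays moved. The work goes in short steps, Python scripts to look and compute and a tool call to move; the robot and the scene stay as the last step left them, time stands still between calls to the robot, and variables do not carry over. Pictures are saved under pics/ and viewed, and the job is handed in when it is done.

Besides the shell and the picture viewer there is one more tool, called after "Call:" as name(argument=value, ...), one argument or row to a line, values as JSON. carry_out: Moves the arm, as the interface text tells. Its arguments: {"type":"object","properties":{"deltas":{"type":"array"}},"required":["deltas"]}

```bash
mkdir -p pics
python3 - <<'E'
from bench import *
import cv2
print(sense(), hold_point_z if not callable(hold_point_z) else hold_point_z())
for n in ("scene","top"):
    c=get_calibration(n); print(n,c)
    cv2.imwrite(f"pics/{n}0.png",snapshot(n)[:,:,::-1])
E
```

```text
{'time_s': 0.0, 'q': array([ 1.49419092,  0.50185589, -0.42679238,  1.55145758,  0.22081275,
        1.13831319, -0.21027461]), 'joint_velocities': array([ 0.00035495, -0.00079228, -0.00039517,  0.00043228,  0.00171399,
        0.00169868,  0.0005584 ]), 'tau': array([-1.42203015e-03, -5.69516587e+01, -5.81671447e+00, -2.80935395e+01,
        1.06015219e-02,  1.20180898e-02, -6.63346327e-06]), 'ee_pos': array([ 0.21641164, -0.61232234,  0.30285113]), 'eef_rot': array([-9.76661682e-04,  9.85593290e-01,  1.69129809e-01, -1.40260699e-04]), 'contact_force': array([ 0.35330991, -0.00937036,  0.69211845]), 'ft_torque': array([-0.02527934,  0.02120882, -0.03677811]), 'grip_width': 1.0032051169554175} 0.0539
scene {'camera_matrix': array([[494.25120113,   0.        , 314.57739898],
       [  0.        , 494.25120113, 189.65722392],
       [  0.        ,   0.        ,   1.        ]]), 'D': array([0.00143979, 0.        , 0.        , 0.        , 0.        ]), 'view': array([[-0.8637278 ,  0.50360363,  0.01891213,  0.42935645],
       [ 0.35561346,  0.63564237, -0.68519913, -0.11884826],
       [-0.35709012, -0.58510012, -0.72811022,  1.44772168],
       [ 0.        ,  0.        ,  0.        ,  1.        ]])}
top {'camera_matrix': array([[442.09906996,   0.        , 316.78095887],
       [  0.        , 442.09906996, 196.94800322],
       [  0.        ,   0.        ,   1.        ]]), 'D': array([0.03173364, 0.        , 0.        , 0.        , 0.        ]), 'view': array([[ 0.0123482 , -0.99975527,  0.01835544, -0.02247815],
       [-0.98583837, -0.01524249, -0.1670041 ,  0.51646343],
       [ 0.16724301, -0.0160333 , -0.98578533,  1.2016423 ],
       [ 0.        ,  0.        ,  0.        ,  1.        ]])}
```

View pics/top0.png

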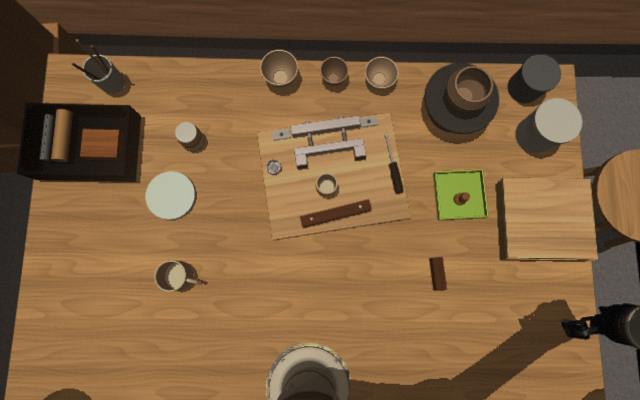

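View pics/scene0.png

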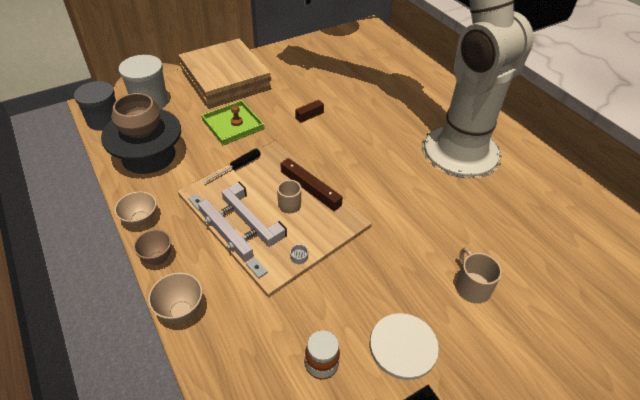

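The top view shows the board at about (258,131)–(409,218), the bat at (171,195), the cup at (327,185), and the cleat from (302,220) to (370,207). I'll enlarge it to measure more precisely.

Run:
```python
import cv2
a=cv2.imread("pics/top0.png")[105:245,250:415]
cv2.imwrite("pics/topc.png",cv2.resize(a,None,fx=4.2,fy=4.2,interpolation=cv2.INTER_CUBIC))
a=cv2.imread("pics/scene0.png")[140:295,170:380]
cv2.imwrite("pics/scc.png",cv2.resize(a,None,fx=3.8,fy=3.8,interpolation=cv2.INTER_CUBIC))
```

```text
(no output)
```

View pics/topc.png

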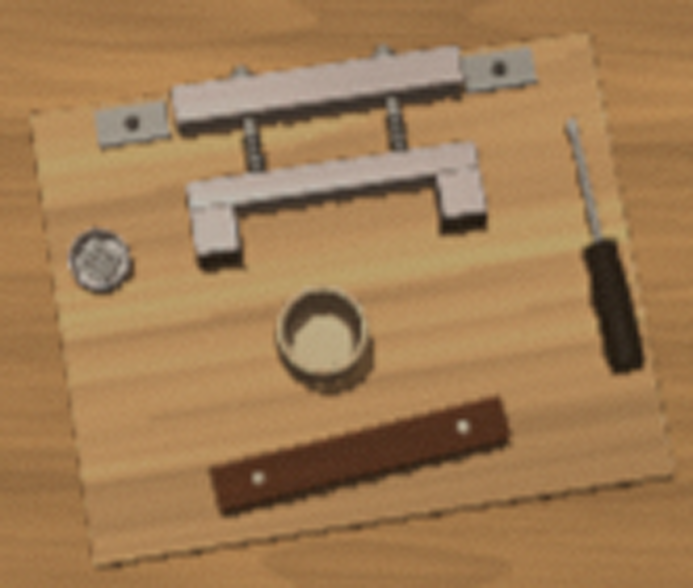

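View pics/scc.png

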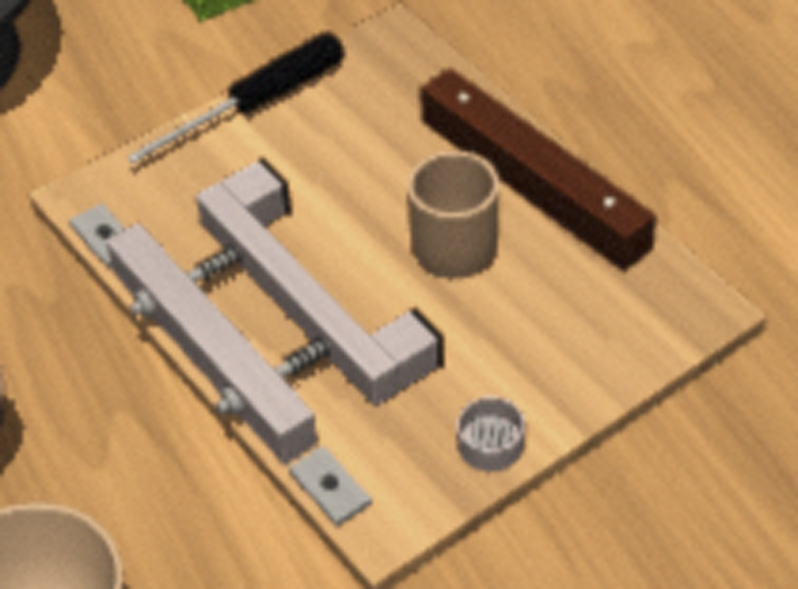

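```bash
cat > h.py <<'E'
import numpy as np, cv2
from bench import *
def ray(cal,uv,z):
    K,D,V=cal["camera_matrix"],cal["D"],cal["view"]
    p=cv2.undistortPoints(np.array(uv,float).reshape(-1,1,2),K,D).reshape(-1,2)
    R,t=V[:3,:3],V[:3,3]; c=-R.T@t
    d=np.c_[p,np.ones(len(p))]@R
    return c+d*((z-c[2])/d[:,2])[:,None]
def proj(cal,P):
    V=cal["view"]; r,_=cv2.Rodrigues(V[:3,:3])
    return cv2.projectPoints(np.array(P,float).reshape(-1,1,3),r,V[:3,3],cal["camera_matrix"],cal["D"])[0].reshape(-1,2)
E
python3 - <<'E'
from h import *
np.set_printoptions(precision=4,suppress=True)
c=get_calibration("top"); s=get_calibration("scene")
T=lambda l:np.array(l)/4.2+[250,105]-0.38
S=lambda l:np.array(l)/3.8+[170,140]-0.37
def show(n,a):print(n);print(a)
b=ray(c,T([(30,113),(590,36),(674,476),(96,565)]),.018);show("board",b);print(b.mean(0),np.linalg.norm(np.diff(b,axis=0),axis=1))
v=(b[0]+b[1]-b[2]-b[3]);print("yaw",np.arctan2(v[1],v[0])); w=b[0]+b[3]-b[1]-b[2];print("yaw y",np.arctan2(-w[0],w[1]))
show("stop",ray(c,T([(188,184),(474,145),(195,254),(486,215)]),.05))
m=ray(c,T([(258,478),(463,427)]),.054);show("marks top",m);print(m.mean(0))
m=ray(s,S([(463,97),(609,202)]),.054);show("marks scene",m);print(m.mean(0));d=m[0]-m[1];print(np.arctan2(d[0],-d[1]))
show("cleat", ray(c,T([(210,466),(500,397),(509,438)]),.054))
r=ray(c,T([(276,333),(368,333),(322,287),(322,380)]),.084);show("cup",r)
r=ray(s,S([(409,185),(498,185),(453,153),(453,216)]),.084);show("cup s",r)
for n,cal in(("top",c),("scene",s)):
    im=cv2.imread(f"pics/{n}0.png"); h=cv2.cvtColor(im,cv2.COLOR_BGR2HSV)
    mk=((h[:,:,1]<60)&(h[:,:,2]>150)).astype(np.uint8)
    nn,l,st,ce=cv2.connectedComponentsWithStats(mk)
    for i in range(1,nn):
        if st[i,4]>700: print(n,st[i],ce[i],ray(cal,ce[i],.016))
E
```

```text
board
[[ 0.7133  0.163   0.018 ]
 [ 0.7771 -0.2307  0.018 ]
 [ 0.4643 -0.2833  0.018 ]
 [ 0.3983  0.1079  0.018 ]]
[ 0.5883 -0.0608  0.018 ] [0.3988 0.3172 0.3967]
yaw 0.17010825715705635
yaw y 0.16382567262331732
stop
[[ 0.655   0.0504  0.05  ]
 [ 0.6858 -0.1442  0.05  ]
 [ 0.6063  0.0447  0.05  ]
 [ 0.6367 -0.1522  0.05  ]]
marks top
[[ 0.4544 -0.      0.054 ]
 [ 0.4904 -0.1355  0.054 ]]
[ 0.4724 -0.0678  0.054 ]
marks scene
[[ 0.4921 -0.1323  0.054 ]
 [ 0.4553  0.0029  0.054 ]]
[ 0.4737 -0.0647  0.054 ]
0.2655676827594281
cleat
[[ 0.4619  0.0318  0.054 ]
 [ 0.511  -0.1603  0.054 ]
 [ 0.4835 -0.166   0.054 ]]
cup
[[ 0.546  -0.0102  0.084 ]
 [ 0.547  -0.0703  0.084 ]
 [ 0.5772 -0.04    0.084 ]
 [ 0.5154 -0.0405  0.084 ]]
cup s
[[ 0.5757 -0.0497  0.084 ]
 [ 0.5257 -0.0218  0.084 ]
 [ 0.5374 -0.0613  0.084 ]
 [ 0.5638 -0.012   0.084 ]]
top [ 535   99   47   43 1584] [558.2645 120.0903] [[ 0.7638 -0.7295  0.016 ]]
top [ 146  171   48   48 1816] [169.5876 194.8563] [[0.521  0.4046 0.016 ]]
scene [   0    0   90   91 5740] [40.4627 44.9652] [[ 0.9611 -1.1449  0.016 ]]
scene [  513     0   127   139 10492] [593.7327  57.7322] [[-0.7368 -0.1282  0.016 ]]
scene [ 476    6   48   49 1078] [504.808   29.3729] [[-0.6004 -0.4299  0.016 ]]
scene [119  55  43  23 769] [139.71   65.961] [[ 0.6934 -0.8465  0.016 ]]
scene [ 425  135   74   40 1192] [462.6737 159.4539] [[0.0414 0.0471 0.016 ]]
scene [222 183  62  57 703] [250.66   212.4225] [[ 0.645  -0.0665  0.016 ]]
scene [189 194  63  60 783] [221.871  223.4623] [[ 0.722  -0.0686  0.016 ]]
scene [ 371  314   67   64 3374] [404.043  345.1654] [[0.525  0.4098 0.016 ]]
scene [308 331  30  29 703] [322.495  344.7383] [[0.6691 0.3265 0.016 ]]
```

Call:
carry_out(
  deltas=[1,0.025,-0.0215,0,0,0,0,1,0.025,-0.0215,0,0,0,0,1,0.025,-0.0215,0,0,0,0,1,0.025,-0.0215,0,0,0,0,1,0.025,-0.0215,0,0,0,0,1,0.025,-0.0215,0,0,0,0,1,0.025,-0.0215,0,0,0,0,1,0.025,-0.0215,0,0,0,0,1,0.025,-0.0215,0,0,0,0,1,0.025,-0.0215,0,0,0,0,1,0.025,-0.0215,0,0,0,0,1,0.025,-0.0215,0,0,0,0,1,0.025,-0.0215,0,0,0,0,1,0.025,-0.0215,0,0,0,0,1,0.025,-0.0215,0,0,0,0,1,0.025,-0.0215,0,0,0,0],
)

```text
time_s: 1.43
ee_pos: [0.482, -0.1425, 0.2959]
eef_rot: [-0.003, 0.987, 0.159, -0.005]
contact_force: [0.4, -0.4, -0.5]
grip_width: 0.997
```

```bash
cat >> h.py <<'E'
from scipy.spatial.transform import Rotation as Ro
np.set_printoptions(precision=4,suppress=True)
def st(target=None,yaw=None):
    s=sense(); q=s["eef_rot"]; R=Ro.from_quat([q[1],q[2],q[3],q[0]])
    M=R.as_matrix(); p=s["ee_pos"]
    print("t",round(s["time_s"],2),"p",p,"yaw",round(np.arctan2(M[1,0],M[0,0]),4),"z",M[:,2],"F",s["contact_force"],"T",s["ft_torque"],"g",round(s["grip_width"],3),"q",s["q"])
    if target is not None: print("tool delta",M.T@(np.array(target)-p))
    if yaw is not None:
        c,n=np.cos(yaw),np.sin(yaw)
        W=np.array([[c,n,0],[n,-c,0],[0,0,-1.]])
        print("rotvec",Ro.from_matrix(M.T@W).as_rotvec())
    return s
E
python3 - <<'E'
from h import *
st([0.548,-0.038,0.25],0.167)
E
```

```text
t 1.43 p [ 0.482  -0.1425  0.2959] yaw 0.3198 z [-0.0107  0.0047 -0.9999] F [ 0.4148 -0.4302 -0.5154] T [-0.0596 -0.0355 -0.0078] g 0.997 q [ 0.8262  0.2879 -0.6918  1.9091  0.2094  1.0296 -1.2072]
tool delta [ 0.0959 -0.0781  0.0457]
rotvec [-0.0071  0.0093  0.1527]
```

Call:
carry_out(
  deltas=[1,0.024,-0.0195,0.01,0,0,0,1,0.024,-0.0195,0.01,0,0,0,1,0.024,-0.0195,0.01,0,0,0,1,0.012,-0.01,0.01,0,0,0,1,0,0,0,-0.003,0.003,0.05,1,0,0,0,-0.003,0.003,0.05,1,0,0,0,0,0.003,0.05,1,0,0,0,0,0,0],
)

```text
time_s: 2.1
ee_pos: [0.5438, -0.0336, 0.2519]
eef_rot: [-0.004, 0.996, 0.089, -0.0]
contact_force: [-0.4, 0.6, -0.0]
grip_width: 1.0
```

Run:
```python
from h import *
st([0.548,-0.038,0.25],0.167)
c=get_calibration("wrist");print(c)
cv2.imwrite("pics/w1.png",snapshot("wrist")[:,:,::-1])
import pickle;pickle.dump(c,open("pics/w1.pkl","wb"))
```

```text
t 2.1 p [ 0.5438 -0.0336  0.2519] yaw 0.1789 z [-0.001   0.0074 -1.    ] F [-0.3921  0.6    -0.0029] T [-0.026  -0.0171 -0.0259] g 1.0 q [ 0.5495  0.419  -0.6638  1.8597  0.3003  0.9666 -1.6371]
tool delta [0.0033 0.0051 0.0019]
rotvec [-0.0075 -0.0003  0.0119]
{'camera_matrix': array([[290.9489,   0.    , 322.1056],
       [  0.    , 290.9489, 196.3863],
       [  0.    ,   0.    ,   1.    ]]), 'D': array([-0.0448,  0.    ,  0.    ,  0.    ,  0.    ]), 'view': array([[ 0.1777, -0.9841, -0.008 , -0.1276],
       [-0.9505, -0.1737,  0.2574,  0.4906],
       [-0.2547, -0.0382, -0.9663,  0.4654],
       [ 0.    ,  0.    ,  0.    ,  1.    ]])}
```

View pics/w1.png

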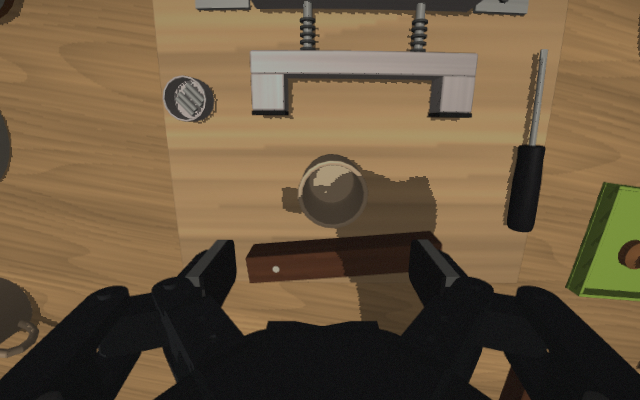

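Run:
```python
import cv2
a=cv2.imread("pics/w1.png")[30:250,235:485]
a=cv2.convertScaleAbs(a,alpha=1.6,beta=10)
cv2.imwrite("pics/w1c.png",cv2.resize(a,None,fx=2.7,fy=2.7,interpolation=cv2.INTER_CUBIC))
```

```text
(no output)
```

View pics/w1c.png

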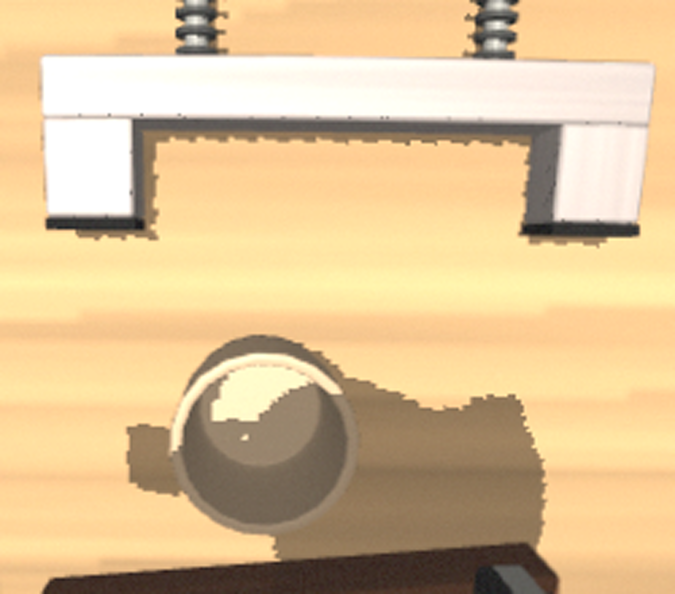

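Run:
```python
from h import *
import pickle
c=pickle.load(open("pics/w1.pkl","rb"))
T=lambda l:np.array(l)/2.7+[235,30]-0.3
print("cam",-c["view"][:3,:3].T@c["view"][:3,3])
print("cup",ray(c,T([(264.5,443.5),(172,443),(357,443),(264,353),(264,534)]),.084))
b=ray(c,T([(41,57),(655,64),(46,217),(640,222)]),.05);print("stop",b)
d=b[0]-b[1];print("yaw",np.arctan2(-d[0],d[1]),np.linalg.norm(d));d=b[2]-b[3];print("yaw",np.arctan2(-d[0],d[1]),np.linalg.norm(d))
y=.167;X=np.array([np.cos(y),np.sin(y)]);Y=np.array([-X[1],X[0]]);o=np.array([.588,-.061])
for q in b: print((q[:2]-o)@X,(q[:2]-o)@Y)
```

```text
cam [ 0.6076 -0.0226  0.3224]
cup [[ 0.5484 -0.0404  0.084 ]
 [ 0.5433 -0.0118  0.084 ]
 [ 0.5538 -0.0689  0.084 ]
 [ 0.5763 -0.0349  0.084 ]
 [ 0.5187 -0.0459  0.084 ]]
stop [[ 0.6531  0.0515  0.05  ]
 [ 0.6871 -0.1436  0.05  ]
 [ 0.6039  0.0437  0.05  ]
 [ 0.6384 -0.1531  0.05  ]]
yaw 0.17271269739614353 0.1980767490854103
yaw 0.173935941549074 0.19979986140778902
0.08290380496191986 0.10015929739027102
0.08403535133598058 -0.09791421959533696
0.03305023371547896 0.10062251151019244
0.034436022764562604 -0.09917254400240812
```

Call:
carry_out(
  deltas=[1,0.003,0.007,0,-0.007,0,0.008,1,0,0,0.02,0,0,0,1,0,0,0.02,0,0,0,1,0,0,0.02,0,0,0,1,0,0,0.01,0,0,0],
)

```text
time_s: 2.57
ee_pos: [0.5519, -0.0444, 0.1829]
eef_rot: [0.003, 0.996, 0.087, 0.004]
contact_force: [0.4, -1.0, -0.9]
grip_width: 0.995
```

Run:
```python
from h import *
st([0.548,-0.040,0.12],0.171)
```

```text
t 2.57 p [ 0.5519 -0.0444  0.1829] yaw 0.1748 z [ 0.0082 -0.0045 -1.    ] F [ 0.3894 -0.962  -0.8653] T [0.0321 0.0775 0.0015] g 0.995 q [ 0.5063  0.5201 -0.6042  1.8949  0.3962  0.838  -1.6999]
tool delta [-0.0035 -0.0054  0.0628]
rotvec [ 0.0058 -0.0073  0.0037]
```

Call:
carry_out(
  deltas=[1,-0.002,-0.003,0.01,0.005,-0.006,0.002,1,0,0,0.015,0,0,0,1,0,0,0.01,0,0,0,1,0,0,0,0,0,0],
)

```text
time_s: 2.9
ee_pos: [0.5489, -0.0439, 0.1444]
eef_rot: [0.0, 0.996, 0.086, -0.001]
contact_force: [0.3, -0.5, -0.0]
grip_width: 1.003
```

Run:
```python
from h import *
st([0.548,-0.040,0.12],0.171)
```

```text
t 2.9 p [ 0.5489 -0.0439  0.1444] yaw 0.1713 z [-0.0022 -0.0008 -1.    ] F [ 0.3083 -0.5088 -0.0416] T [-0.034   0.0028  0.0023] g 1.003 q [ 0.4802  0.5772 -0.5722  1.9135  0.4354  0.7784 -1.7347]
tool delta [-0.0002 -0.004   0.0244]
rotvec [0.0004 0.0023 0.0003]
```

Call:
carry_out(
  deltas=[1,0,-0.003,0.008,0,0.002,0,1,0,-0.001,0.008,0,0,0,1,0,0,0.006,0,0,0,1,0,0,0,0,0,0],
)

```text
time_s: 3.23
ee_pos: [0.5494, -0.0397, 0.1219]
eef_rot: [0.0, 0.996, 0.086, 0.001]
contact_force: [-0.8, -0.0, -0.1]
grip_width: 1.001
```

Run:
```python
from h import *
st([0.548,-0.040,0.12],0.171)
cv2.imwrite("pics/w2.png",snapshot("wrist")[:,:,::-1])
```

```text
t 3.23 p [ 0.5494 -0.0397  0.1219] yaw 0.1713 z [ 0.0024 -0.0006 -1.    ] F [-0.8404 -0.0414 -0.0785] T [0.0165 0.0322 0.0032] g 1.001 q [ 0.4551  0.6096 -0.5498  1.9242  0.4646  0.7331 -1.7658]
tool delta [-0.0015  0.0001  0.0019]
rotvec [ 0.001  -0.0022  0.0003]
```

View pics/w2.png

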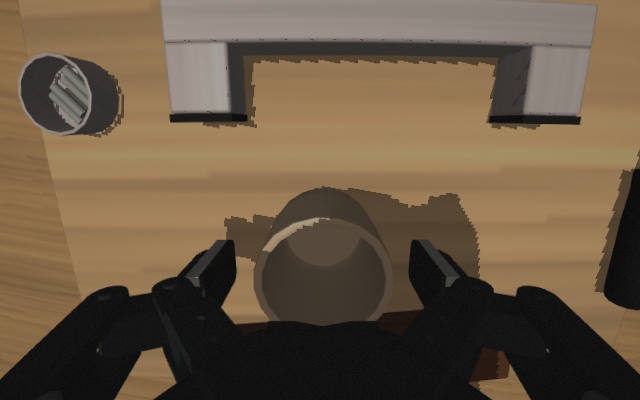

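The cup sits between the pads at about (323,270), with the rim clear on both sides. I'll close the gripper.

Call:
carry_out(
  deltas=[1,-0.001,0,0.002,0,0,0,0,0,0,0,0,0,0,0,0,0,0,0,0,0,0,0,0,0,0,0,0,0,0,0,0,0,0,0,0,0,0,0,0,0,0,0,0,0,0,0,0,0],
)

```text
time_s: 3.87
ee_pos: [0.5498, -0.0398, 0.1222]
eef_rot: [0.001, 0.996, 0.086, 0.003]
contact_force: [0.3, 0.1, -1.3]
grip_width: 0.692
```

Run:
```python
from h import *
st([0.548,-0.040,0.12],0.171)
```

```text
t 3.87 p [ 0.5498 -0.0398  0.1222] yaw 0.1714 z [ 0.006  -0.0014 -1.    ] F [ 0.2651  0.0897 -1.3365] T [-0.0486  0.0203 -0.025 ] g 0.692 q [ 0.4549  0.608  -0.5493  1.9258  0.4663  0.7295 -1.7672]
tool delta [-0.0018 -0.0001  0.0022]
rotvec [ 0.0024 -0.0056  0.0004]
```

Call:
carry_out(
  deltas=[0,0,0,-0.006,0,0,0,0,0,0,-0.012,0,0,0,0,0,0,-0.02,0,0,0,0,0,0,-0.02,0,0,0,0,0,0,-0.02,0,0,0,0,0,0,-0.02,0,0,0,0,0,0,-0.02,0,0,0,0,0,0,-0.012,0,0,0,0,0,0,0,0,0,0],
)

```text
time_s: 4.62
ee_pos: [0.5474, -0.0386, 0.2631]
eef_rot: [0.001, 0.996, 0.087, 0.002]
contact_force: [-0.1, 0.2, -1.4]
grip_width: 0.694
```

Run:
```python
from h import *
st([0.523,0.407,0.25],0.171)
cv2.imwrite("pics/s2.png",snapshot("scene")[:,:,::-1])
```

```text
t 4.62 p [ 0.5474 -0.0386  0.2631] yaw 0.1738 z [ 0.0034 -0.0007 -1.    ] F [-0.1121  0.2115 -1.3797] T [-0.0053 -0.028  -0.0082] g 0.694 q [ 0.5567  0.4087 -0.6669  1.8439  0.3001  0.9875 -1.634 ]
tool delta [ 0.053  -0.4431  0.0127]
rotvec [ 0.0013 -0.0032  0.0028]
```

View pics/s2.png

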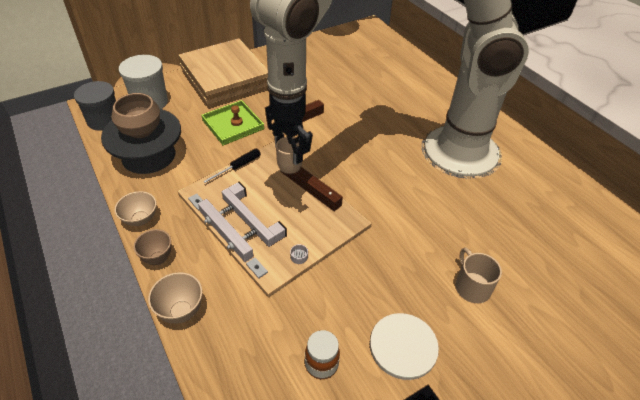

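The cup is off the board at about (290,158) and hangs straight. Next I'll carry it to the bat.

Call:
carry_out(
  deltas=[0,0.0018,-0.0123,0,0,0,-0.02,0,0.0036,-0.0246,0,0,0,-0.035,0,0.0036,-0.0246,0,0,0,-0.035,0,0.0036,-0.0246,0,0,0,-0.035,0,0.0062,-0.024,0,0,0,-0.035,0,0.0062,-0.024,0,0,0,-0.035,0,0.0062,-0.024,0,0,0,-0.035,0,0.0088,-0.0232,0,0,0,-0.035,0,0.0088,-0.0232,0,0,0,-0.035,0,0.0088,-0.0232,0,0,0,-0.035,0,0.0113,-0.0221,0,0,0,-0.035,0,0.0113,-0.0221,0,0,0,-0.035,0,0.0113,-0.0221,0,0,0,-0.035,0,0.0137,-0.0207,0,0,0,-0.035,0,0.0137,-0.0207,0,0,0,-0.035,0,0.01,-0.015,0,0,0,-0.03,0,0,0,0,0,0,0],
)

```text
time_s: 6.08
ee_pos: [0.492, 0.3642, 0.2422]
eef_rot: [-0.005, 0.928, 0.372, -0.015]
contact_force: [0.4, 0.4, -2.2]
grip_width: 0.695
```

Run:
```python
from h import *
st([0.523,0.407,0.25],0.75)
```

```text
t 6.08 p [0.492  0.3642 0.2422] yaw 0.7622 z [-0.0318 -0.0024 -0.9995] F [ 0.3662  0.3702 -2.2356] T [ 0.0457 -0.0279 -0.0335] g 0.695 q [-0.0894  0.6162 -0.8184  1.6771  0.4714  1.0887 -1.858 ]
tool delta [ 0.0517 -0.0098 -0.0088]
rotvec [-0.0201  0.0248  0.012 ]
```

Call:
carry_out(
  deltas=[0,0.015,-0.003,0,-0.01,0.012,0,0,0.015,-0.003,0,-0.008,0.01,0,0,0.014,-0.003,0,0,0,0,0,0.005,0,0,0,0,0,0,0,0,0,0,0,0],
)

```text
time_s: 6.5
ee_pos: [0.5144, 0.4083, 0.2342]
eef_rot: [0.0, 0.926, 0.377, -0.008]
contact_force: [-0.6, -0.2, -1.6]
grip_width: 0.694
```

Run:
```python
from h import *
st([0.523,0.407,0.125],0.75)
cv2.imwrite("pics/s3.png",snapshot("scene")[:,:,::-1])
```

```text
t 6.5 p [0.5144 0.4083 0.2342] yaw 0.7724 z [-0.0143 -0.0058 -0.9999] F [-0.5736 -0.1895 -1.5655] T [-0.0042 -0.0181 -0.0024] g 0.694 q [-0.1805  0.6872 -0.7875  1.5728  0.5161  1.1168 -1.8898]
tool delta [0.0068 0.0076 0.1091]
rotvec [-0.0056  0.0144  0.0224]
```

View pics/s3.png

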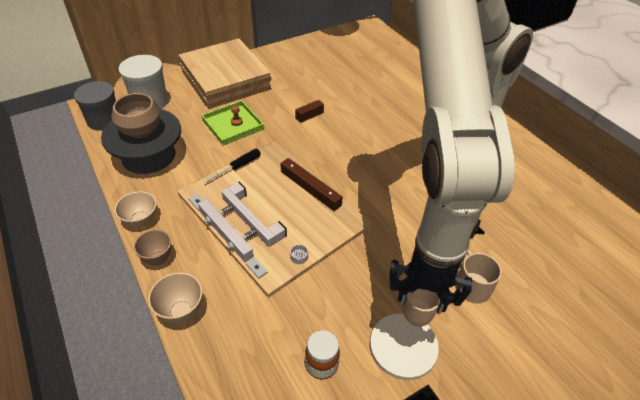

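Call:
carry_out(
  deltas=[0,0.003,0.003,0.015,-0.003,0.008,0.005,0,0.003,0.003,0.02,-0.003,0.006,0,0,0,0.002,0.02,0,0,0,0,0,0,0.02,0,0,0,0,0,0,0.012,0,0,0,0,0,0,0,0,0,0,0,0,0,0,0,0,0],
)

```text
time_s: 7.13
ee_pos: [0.5217, 0.4002, 0.143]
eef_rot: [0.002, 0.928, 0.373, -0.002]
contact_force: [0.0, 0.2, -1.8]
grip_width: 0.691
```

Run:
```python
from h import *
st([0.523,0.407,0.120],0.75)
```

```text
t 7.13 p [0.5217 0.4002 0.143 ] yaw 0.7647 z [-0.003  -0.0055 -1.    ] F [ 0.0309  0.2425 -1.7539] T [ 0.0188  0.0279 -0.0066] g 0.691 q [-0.2073  0.7849 -0.7188  1.6289  0.603   0.968  -1.9429]
tool delta [ 0.0058 -0.004   0.0229]
rotvec [0.002  0.006  0.0147]
```

Call:
carry_out(
  deltas=[0,0.004,-0.003,0.008,0.002,0.006,0,0,0.001,0,0.006,0,0,0,0,0,0,0.004,0,0,0,0,0,0,0.001,0,0,0,0,0,0,0,0,0,0],
)

```text
time_s: 7.55
ee_pos: [0.5246, 0.4073, 0.1258]
eef_rot: [-0.001, 0.928, 0.373, 0.003]
contact_force: [-0.8, 0.1, -1.0]
grip_width: 0.693
```

Run:
```python
from h import *
st([0.523,0.407,0.120],0.75)
```

```text
t 7.55 p [0.5246 0.4073 0.1258] yaw 0.764 z [ 0.0039  0.0036 -1.    ] F [-0.7993  0.1334 -1.0398] T [-0.0089  0.0144 -0.0133] g 0.693 q [-0.223   0.8106 -0.7044  1.6249  0.622   0.9365 -1.9585]
tool delta [-0.0014 -0.0009  0.0058]
rotvec [ 0.0001 -0.0053  0.014 ]
```

Call:
carry_out(
  deltas=[0,-0.001,0,0.003,0,-0.003,0,0,0,0,0.002,0,0,0,0,0,0,0.001,0,0,0,0,0,0,0,0,0,0],
)

```text
time_s: 7.88
ee_pos: [0.5242, 0.4073, 0.1204]
eef_rot: [-0.001, 0.928, 0.373, 0.002]
contact_force: [-0.3, -0.4, -0.8]
grip_width: 0.691
```

Run:
```python
from h import *
st([0.523,0.407,0.120],0.75)
```

```text
t 7.88 p [0.5242 0.4073 0.1204] yaw 0.7643 z [ 0.003   0.0025 -1.    ] F [-0.3092 -0.4334 -0.7651] T [0.0527 0.0053 0.0135] g 0.691 q [-0.2262  0.8174 -0.7002  1.6262  0.6266  0.9303 -1.9619]
tool delta [-0.0011 -0.0006  0.0004]
rotvec [ 0.0003 -0.0039  0.0143]
```

Call:
carry_out(
  deltas=[0,0,0,0.0015,0,0,0,0,0,0,0.0015,0,0,0],
)

```text
time_s: 8.05
ee_pos: [0.5244, 0.4077, 0.1197]
eef_rot: [-0.0, 0.928, 0.373, 0.002]
contact_force: [-5.0, -5.7, 15.6]
grip_width: 0.695
```

Run:
```python
from h import *
st([0.523,0.407,0.120],0.75)
cv2.imwrite("pics/s4.png",snapshot("scene")[270:400,330:530,::-1].repeat(4,0).repeat(4,1))
```

```text
t 8.05 p [0.5244 0.4077 0.1197] yaw 0.7641 z [ 0.0042  0.0022 -1.    ] F [-5.0014 -5.6721 15.6085] T [-1.0917  1.1506  0.0576] g 0.695 q [-0.2275  0.8186 -0.6992  1.6257  0.6285  0.9293 -1.9637]
tool delta [-0.0015 -0.0005 -0.0003]
rotvec [ 0.0013 -0.0045  0.0141]
```

View pics/s4.png

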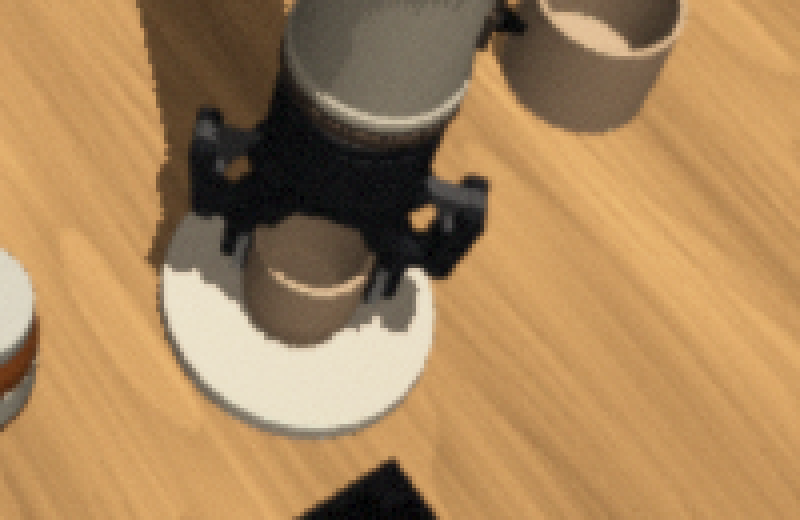

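The cup is on the bat. I'll relax the push with a row that doesn't move, then open.

Call:
carry_out(
  deltas=[0,0,0,-0.0004,0,0,0,0,0,0,0,0,0,0],
)

```text
time_s: 8.27
ee_pos: [0.5246, 0.4079, 0.1212]
eef_rot: [-0.0, 0.928, 0.373, 0.003]
contact_force: [0.9, -0.4, -1.9]
grip_width: 0.695
```

Run:
```python
from h import *
st()
```

```text
t 8.27 p [0.5246 0.4079 0.1212] yaw 0.7642 z [ 0.0053  0.0025 -1.    ] F [ 0.8849 -0.4192 -1.8505] T [-0.0132  0.0097 -0.0036] g 0.695 q [-0.2275  0.8164 -0.6997  1.6255  0.6276  0.9303 -1.9633]
```

Call:
carry_out(
  deltas=[0,0,0,0.001,0,0,0,0,0,0,0.0003,0,0,0],
)

```text
time_s: 8.43
ee_pos: [0.5248, 0.408, 0.1198]
eef_rot: [-0.0, 0.928, 0.373, 0.003]
contact_force: [0.1, -0.7, -0.5]
grip_width: 0.691
```

Run:
```python
from h import *
st()
```

```text
t 8.43 p [0.5248 0.408  0.1198] yaw 0.7642 z [ 0.0058  0.003  -1.    ] F [ 0.0589 -0.721  -0.4948] T [-0.0415  0.0045 -0.0368] g 0.691 q [-0.2282  0.818  -0.6985  1.6258  0.6291  0.9277 -1.9641]
```

Call:
carry_out(
  deltas=[0,0,0,0.0006,0,0,0],
)

```text
time_s: 8.52
ee_pos: [0.5249, 0.4081, 0.1197]
eef_rot: [-0.0, 0.928, 0.373, 0.003]
contact_force: [-2.5, -2.9, 10.4]
grip_width: 0.697
```

Light contact of about 10 N. I'll open here, keeping the pose fixed.

Call:
carry_out(
  deltas=[1,0,0,0,0,0,0,1,0,0,0,0,0,0,1,0,0,0,0,0,0,1,0,0,0,0,0,0,1,0,0,0,0,0,0],
)

```text
time_s: 8.93
ee_pos: [0.5252, 0.4086, 0.1196]
eef_rot: [-0.001, 0.928, 0.373, 0.004]
contact_force: [0.7, 0.4, -0.9]
grip_width: 1.0
```

Run:
```python
from h import *
st()
cv2.imwrite("pics/w5.png",snapshot("wrist")[:,:,::-1])
```

```text
t 8.93 p [0.5252 0.4086 0.1196] yaw 0.764 z [ 0.0065  0.0039 -1.    ] F [ 0.6585  0.4139 -0.9188] T [0.0227 0.0097 0.0285] g 1.0 q [-0.2287  0.8188 -0.6983  1.6248  0.6296  0.9268 -1.9645]
```

View pics/w5.png

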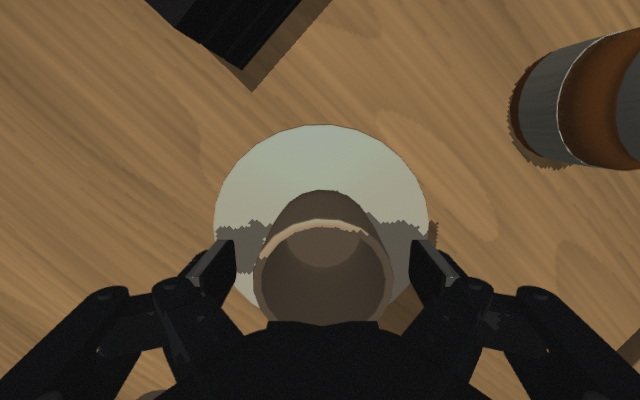

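Call:
carry_out(
  deltas=[1,0,0,-0.01,0,0,0,1,0,0,-0.02,0,0,0,1,0,0,-0.025,0,0,0,1,0,0,-0.025,0,0,0,1,0,0,-0.025,0,0,0,1,0,0,-0.025,0,0,0,1,0,0,-0.015,0,0,0,1,0,0,0,0,0,0],
)

```text
time_s: 9.65
ee_pos: [0.5227, 0.4079, 0.2733]
eef_rot: [-0.001, 0.928, 0.374, 0.002]
contact_force: [0.2, -0.5, -0.4]
grip_width: 0.999
```

Call:
carry_out(
  deltas=[1,-0.0213,0.0159,0,0,0,-0.06,1,-0.0213,0.0159,0,0,0,-0.06,1,-0.023,0.0132,0,0,0,-0.06,1,-0.023,0.0132,0,0,0,-0.06,1,-0.0244,0.0104,0,0,0,-0.06,1,-0.0244,0.0104,0,0,0,-0.06,1,-0.0255,0.0074,0,0,0,-0.06,1,-0.0255,0.0074,0,0,0,-0.06,1,-0.0262,0.0043,0,0,0,-0.06,1,-0.0262,0.0043,0,0,0,-0.06,1,-0.0265,0.0011,0,0,0,-0.06,1,-0.0265,0.0011,0,0,0,-0.06,1,-0.0265,-0.0021,0,0,0,-0.06,1,-0.0265,-0.0021,0,0,0,-0.06,1,-0.026,-0.0053,0,0,0,-0.06,1,-0.026,-0.0053,0,0,0,-0.06,1,0,0,0,0,0,0],
)

```text
time_s: 11.07
ee_pos: [0.4662, -0.0312, 0.2662]
eef_rot: [-0.002, 0.628, 0.778, 0.001]
contact_force: [-0.6, -0.7, 0.1]
grip_width: 1.001
```

Run:
```python
from h import *
st([.473,-.066,.22],1.83)
```

```text
t 11.07 p [ 0.4662 -0.0312  0.2662] yaw 1.7834 z [-0.0021  0.0033 -1.    ] F [-0.5739 -0.6801  0.1133] T [-0.0308 -0.019  -0.0214] g 1.001 q [ 1.0021  0.4291 -1.1944  2.0154  0.469   1.0138 -0.2085]
tool delta [-0.0356 -0.0006  0.0461]
rotvec [-0.0013 -0.0037 -0.0466]
```

Run:
```python
from h import *
import pickle
c=get_calibration("wrist");pickle.dump(c,open("pics/w6.pkl","wb"))
cv2.imwrite("pics/w6.png",snapshot("wrist")[:,:,::-1])
cv2.imwrite("pics/t6.png",snapshot("top")[:,:,::-1])
```

```text
(no output)
```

View pics/w6.png

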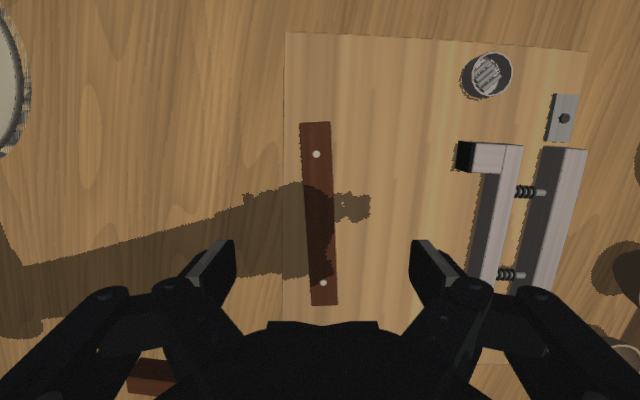

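View pics/t6.png

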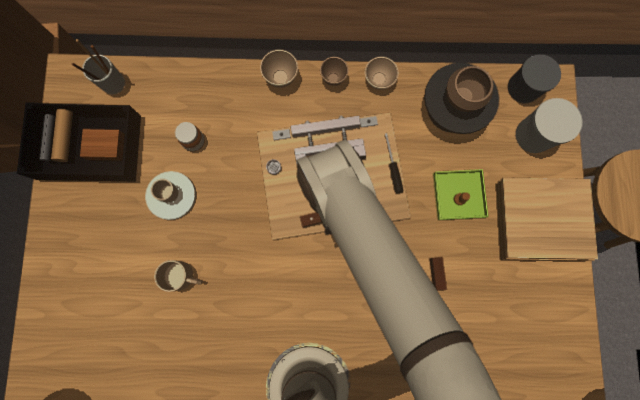

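The top view shows the cup standing on the bat at about (165,190). In the wrist view the cleat's screw marks are at (316,154) and (323,282).

Run:
```python
from h import *
import pickle
c=pickle.load(open("pics/w6.pkl","rb"))
im=cv2.imread("pics/w6.png",0).astype(float)
def cen(u,v):
    w=im[v-5:v+6,u-5:u+6]; w=np.clip(w-np.percentile(w,80),0,None); yy,xx=np.mgrid[v-5:v+6,u-5:u+6]
    return (w*xx).sum()/w.sum(),(w*yy).sum()/w.sum()
px=[cen(316,154),cen(323,282)];print(px)
m=ray(c,px,.054);d=m[0]-m[1];y=np.arctan2(-d[0],d[1]);print(m,m.mean(0),y,np.linalg.norm(d))
print("corners",ray(c,[(300,123),(330,122),(338,304)],.054))
st([*m.mean(0)[:2],.16],y+np.pi/2)
```

```text
[(np.float64(315.6707317073171), np.float64(153.1219512195122)), (np.float64(322.9597315436242), np.float64(282.38422818791946))]
[[ 0.4523  0.0005  0.054 ]
 [ 0.4889 -0.1355  0.054 ]] [ 0.4706 -0.0675  0.054 ] 0.26323396413643324 0.1408730597141644
corners [[ 0.4319  0.0252  0.054 ]
 [ 0.4595  0.0321  0.054 ]
 [ 0.5112 -0.1587  0.054 ]]
t 11.17 p [ 0.4664 -0.0265  0.2668] yaw 1.7841 z [-0.0008  0.0059 -1.    ] F [-0.2009  0.5759 -0.0671] T [-0.0119  0.0302 -0.0007] g 0.997 q [ 0.9965  0.4284 -1.1974  2.0157  0.4662  1.0125 -0.2148]
tool delta [-0.0416 -0.0046  0.1065]
rotvec [ 0.0006 -0.0059 -0.05  ]
```

Call:
carry_out(
  deltas=[1,-0.014,-0.002,0.015,0,-0.003,-0.025,1,-0.014,-0.002,0.02,0,-0.003,-0.025,1,-0.013,0,0.02,0,0,0,1,-0.003,0,0.02,0,0,0,1,0,0,0.02,0,0,0,1,0,0,0.01,0,0,0,1,0,0,0,0,0,0],
)

```text
time_s: 11.75
ee_pos: [0.4762, -0.0613, 0.1594]
eef_rot: [0.002, 0.604, 0.797, 0.003]
contact_force: [0.1, -0.1, -1.2]
grip_width: 0.997
```

Run:
```python
from h import *
st([.4715,-.067,.098],1.834)
```

```text
t 11.75 p [ 0.4762 -0.0613  0.1594] yaw 1.8443 z [ 0.0075  0.0022 -1.    ] F [ 0.0861 -0.1423 -1.1545] T [ 0.0515  0.0491 -0.0511] g 0.997 q [ 0.8861  0.6031 -1.0088  2.0733  0.6971  0.8404 -0.2637]
tool delta [-0.0042 -0.0065  0.0614]
rotvec [ 0.0078 -0.0001  0.0103]
```

Call:
carry_out(
  deltas=[1,-0.003,-0.004,0.012,0.006,0,0.006,1,-0.001,-0.002,0.014,0,0,0.003,1,0,0,0.012,0,0,0,1,0,0,0.01,0,0,0,1,0,0,0,0,0,0],
)

```text
time_s: 12.17
ee_pos: [0.4735, -0.0631, 0.1113]
eef_rot: [0.002, 0.606, 0.795, 0.002]
contact_force: [0.2, -0.2, -0.5]
grip_width: 0.999
```

Run:
```python
from h import *
st([.4715,-.067,.098],1.834)
```

```text
t 12.17 p [ 0.4735 -0.0631  0.1113] yaw 1.8394 z [ 0.0059  0.0004 -1.    ] F [ 0.227  -0.1672 -0.4776] T [-0.0096 -0.0202 -0.0271] g 0.999 q [ 0.818   0.6704 -0.9171  2.0974  0.7955  0.7613 -0.3431]
tool delta [-0.0032 -0.0031  0.0133]
rotvec [0.0058 0.0011 0.0054]
```

Call:
carry_out(
  deltas=[1,-0.003,-0.003,0.006,0.005,0,0.005,1,-0.001,0,0.005,0,0,0,1,0,0,0.002,0,0,0,1,0,0,0,0,0,0],
)

```text
time_s: 12.5
ee_pos: [0.4727, -0.0678, 0.0985]
eef_rot: [0.002, 0.608, 0.794, 0.0]
contact_force: [0.0, -0.5, -0.1]
grip_width: 1.002
```

Run:
```python
from h import *
st([.4715,-.067,.098],1.834)
cv2.imwrite("pics/w7.png",snapshot("wrist")[:,:,::-1])
```

```text
t 12.5 p [ 0.4727 -0.0678  0.0985] yaw 1.8343 z [ 0.0028 -0.0016 -1.    ] F [ 0.0029 -0.5172 -0.0691] T [-0.0108  0.0044  0.0128] g 1.002 q [ 0.806   0.6897 -0.8907  2.0992  0.8214  0.7445 -0.3594]
tool delta [ 0.0011 -0.001   0.0005]
rotvec [0.0023 0.0023 0.0003]
```

View pics/w7.png

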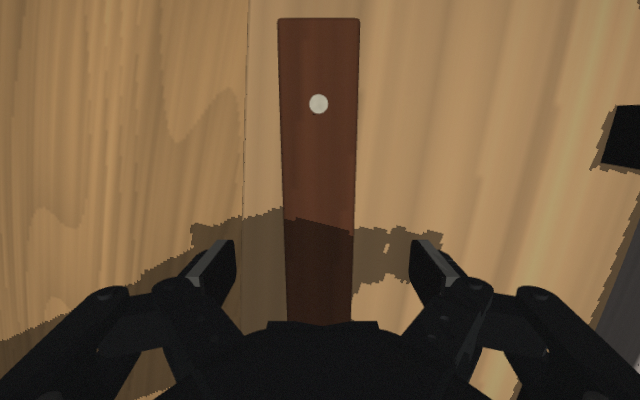

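Call:
carry_out(
  deltas=[0,0,0,0,0,0,0,0,0,0,0,0,0,0,0,0,0,0,0,0,0,0,0,0,0,0,0,0,0,0,0,0,0,0,0],
)

```text
time_s: 12.97
ee_pos: [0.4737, -0.068, 0.1001]
eef_rot: [0.003, 0.608, 0.794, 0.001]
contact_force: [0.6, 0.8, -1.2]
grip_width: 0.342
```

Call:
carry_out(
  deltas=[0,0,0,0,0,0,0,0,0,0,0,0,0,0,0,0,0,0,0,0,0,0,0,0,0,0,0,0],
)

```text
time_s: 13.3
ee_pos: [0.4735, -0.0681, 0.1001]
eef_rot: [0.003, 0.608, 0.794, 0.001]
contact_force: [0.2, 0.9, 0.8]
grip_width: 0.339
```

Run:
```python
from h import *
st([.4715,-.067,.098],1.834)
cv2.imwrite("pics/w8.png",snapshot("wrist")[:,:,::-1])
```

```text
t 13.3 p [ 0.4735 -0.0681  0.1001] yaw 1.8338 z [ 0.005  -0.0025 -1.    ] F [0.1681 0.9204 0.7769] T [0.0343 0.0985 0.0372] g 0.339 q [ 0.8073  0.687  -0.8925  2.0985  0.82    0.7452 -0.3586]
tool delta [ 0.0016 -0.0017  0.002 ]
rotvec [ 0.0042  0.0037 -0.0002]
```

View pics/w8.png

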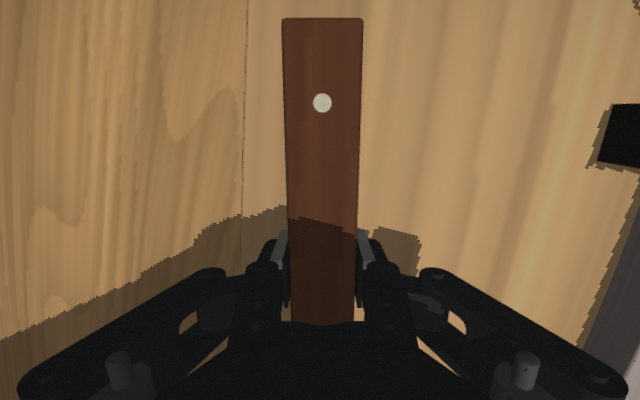

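Call:
carry_out(
  deltas=[0,0,0,-0.004,0,0,0,0,0,0,-0.003,0.002,0.002,0,0,0,0,0,0,0,0.03,0,0,0,0,0,0,0.03,0,0,0,0,0,0,0.025,0,-0.006,0,0,0,0,0,0,-0.006,0,0,0,0,0,0,0,0,0,0,0,0],
)

```text
time_s: 14.02
ee_pos: [0.4755, -0.0809, 0.1079]
eef_rot: [0.001, 0.645, 0.765, 0.0]
contact_force: [-0.5, -0.0, -2.1]
grip_width: 0.343
```

```bash
cat >> h.py <<'E'
def bd(y=0.172):
    s=sense();p=s["ee_pos"];f=s["contact_force"];X=np.array([np.cos(y),np.sin(y)]);Y=np.array([-X[1],X[0]])
    print("boardX",round(p[:2]@X,4),"Y",round(p[:2]@Y,4),"z",round(p[2],4),"FX",round(f[:2]@X,2),"FY",round(f[:2]@Y,2),"Fz",round(f[2],2))
E
python3 - <<'E'
from h import *
st(None,1.743);bd()
cv2.imwrite("pics/w9.png",snapshot("wrist")[:,:,::-1])
E
```

```text
t 14.02 p [ 0.4755 -0.0809  0.1079] yaw 1.7408 z [ 0.002 -0.001 -1.   ] F [-0.4503 -0.0114 -2.0509] T [-0.0048 -0.0262 -0.0382] g 0.343 q [ 0.8288  0.6718 -0.888   2.0853  0.7827  0.7557 -0.3929]
rotvec [ 0.0018  0.0013 -0.0022]
boardX 0.4547 Y -0.1611 z 0.1079 FX -0.45 FY 0.07 Fz -2.05
```

View pics/w9.png

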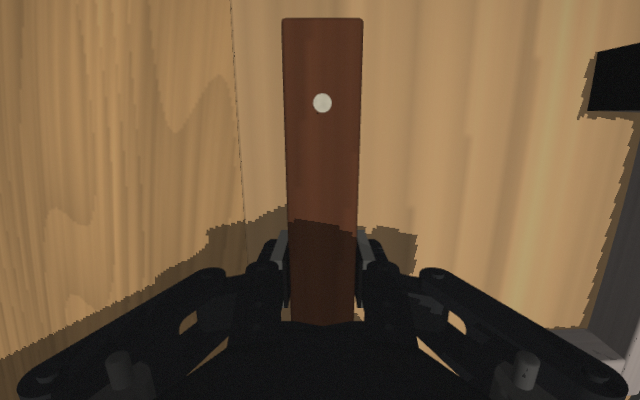

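Call:
carry_out(
  deltas=[0,0,0.01,0,0.001,0.001,0,0,0,0.015,0,0,0,0,0,0,0.015,0,0,0,0,0,0,0.015,0,0,0,0,0,0,0.015,0,0,0,0,0,0,0.015,0,0,0,0,0,0,0.01,0,0,0,0,0,0,0,0,0,0,0],
)

```text
time_s: 14.73
ee_pos: [0.5765, -0.0636, 0.1069]
eef_rot: [-0.001, 0.645, 0.764, 0.001]
contact_force: [0.2, -0.2, -1.6]
grip_width: 0.341
```

Run:
```python
from h import *
st(None,1.743);bd()
import pickle
c=get_calibration("wrist");pickle.dump(c,open("pics/w10.pkl","wb"))
cv2.imwrite("pics/w10.png",snapshot("wrist")[:,:,::-1])
```

```text
t 14.73 p [ 0.5765 -0.0636  0.1069] yaw 1.7388 z [ 0.0002  0.0025 -1.    ] F [ 0.2363 -0.2048 -1.5688] T [-0.0003 -0.0673 -0.0201] g 0.341 q [ 0.6969  0.7954 -0.8597  1.8461  0.7774  0.8763 -0.3793]
rotvec [ 0.0006 -0.0024 -0.0042]
boardX 0.5571 Y -0.1614 z 0.1069 FX 0.2 FY -0.24 Fz -1.57
```

View pics/w10.png

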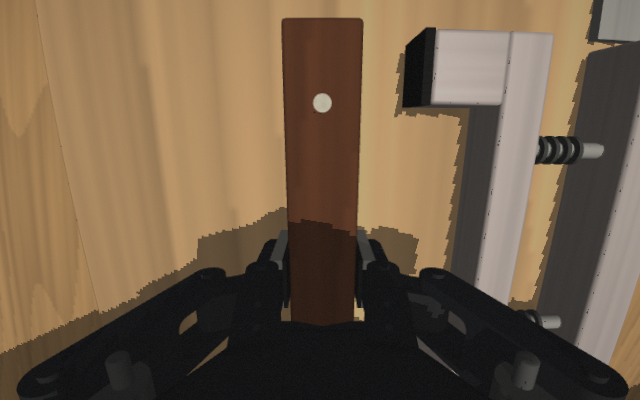

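Run:
```python
from h import *
import pickle
c=pickle.load(open("pics/w10.pkl","rb"))
y=.172;X=np.array([np.cos(y),np.sin(y)]);Y=np.array([-X[1],X[0]])
def b(n,uv,z):
    P=ray(c,uv,z)
    for p in P: print(n,"X",round(p[:2]@X,4),"Y",round(p[:2]@Y,4))
b("cleat end",[(282,18.5),(362.5,18.5),(355,222)],.061)
b("mark",[(322,103)],.061)
b("block",[(434,28),(438,29.5),(512,31),(553,33),(504.5,285),(434,105)],.05)
```

```text
cleat end X 0.5426 Y -0.0603
cleat end X 0.5717 Y -0.0604
cleat end X 0.5707 Y -0.1384
mark X 0.5569 Y -0.09
block X 0.602 Y -0.0603
block X 0.6037 Y -0.0608
block X 0.6345 Y -0.0606
block X 0.6523 Y -0.0608
block X 0.649 Y -0.1768
block X 0.6044 Y -0.0902
```

Call:
carry_out(
  deltas=[0,0,0.004,0.002,0,-0.002,-0.004,0,0,0.004,0.002,0,0,0,0,0,0.002,0.002,0,0,0,0,0,0,0.001,0,0,0,0,0,0,0,0,0,0],
)

```text
time_s: 15.2
ee_pos: [0.5842, -0.062, 0.1005]
eef_rot: [-0.001, 0.643, 0.765, -0.002]
contact_force: [1.2, 0.6, -1.7]
grip_width: 0.339
```

Run:
```python
from h import *
st(None,1.743);bd()
```

```text
t 15.2 p [ 0.5842 -0.062   0.1005] yaw 1.7436 z [-0.004  -0.0024 -1.    ] F [ 1.2338  0.5879 -1.7198] T [ 0.0322 -0.0347  0.0126] g 0.339 q [ 0.6774  0.8137 -0.8485  1.8257  0.7871  0.8834 -0.3815]
rotvec [-0.0043  0.0017  0.0006]
boardX 0.565 Y -0.161 z 0.1005 FX 1.32 FY 0.37 Fz -1.72
```

Call:
carry_out(
  deltas=[0,0,0,0.0007,-0.003,0.001,0,0,0,0,0.0005,0,0,0],
)

```text
time_s: 15.37
ee_pos: [0.5841, -0.0619, 0.1001]
eef_rot: [0.0, 0.643, 0.766, -0.001]
contact_force: [-2.5, -0.3, 7.4]
grip_width: 0.343
```

Run:
```python
from h import *
st(None,1.743);bd()
```

```text
t 15.37 p [ 0.5841 -0.0619  0.1001] yaw 1.7438 z [-0.0005 -0.0015 -1.    ] F [-2.5171 -0.2548  7.3892] T [-0.094   0.469  -0.0222] g 0.343 q [ 0.6783  0.813  -0.8483  1.8283  0.7891  0.8782 -0.3829]
rotvec [-0.0008  0.0014  0.0008]
boardX 0.5649 Y -0.161 z 0.1001 FX -2.52 FY 0.18 Fz 7.39
```

Call:
carry_out(
  deltas=[0,0,0.004,0,0,0.001,0,0,0,0.005,0,0,0,0,0,0,0.004,0,0,0,0,0,0,0.001,0,0,0,0],
)

```text
time_s: 15.7
ee_pos: [0.5939, -0.0606, 0.1002]
eef_rot: [-0.002, 0.644, 0.765, -0.005]
contact_force: [-1.9, -0.3, 4.6]
grip_width: 0.342
```

Run:
```python
from h import *
st(None,1.743);bd()
```

```text
t 15.7 p [ 0.5939 -0.0606  0.1002] yaw 1.7432 z [-0.0099 -0.0047 -0.9999] F [-1.87   -0.3102  4.6421] T [-0.0213  0.4465 -0.0104] g 0.342 q [ 0.6628  0.8273 -0.8451  1.7971  0.7844  0.9028 -0.3768]
rotvec [-0.0105  0.0029  0.0002]
boardX 0.5747 Y -0.1614 z 0.1002 FX -1.9 FY 0.01 Fz 4.64
```

Call:
carry_out(
  deltas=[0,0,0.002,0,-0.008,0.002,0,0,0,0.004,0,-0.003,0,0,0,0,0.003,0,-0.002,0,0,0,0,0,0,-0.002,0,0],
)

```text
time_s: 16.03
ee_pos: [0.599, -0.0598, 0.1002]
eef_rot: [-0.0, 0.644, 0.765, -0.003]
contact_force: [0.5, 0.5, 1.4]
grip_width: 0.336
```

Run:
```python
from h import *
st(None,1.743);bd()
```

```text
t 16.03 p [ 0.599  -0.0598  0.1002] yaw 1.7429 z [-0.0039 -0.0034 -1.    ] F [0.4559 0.5252 1.3622] T [ 0.0262 -0.1681 -0.0715] g 0.336 q [ 0.6586  0.8313 -0.844   1.7883  0.7866  0.901  -0.3771]
rotvec [-0.0044  0.0027 -0.0001]
boardX 0.5799 Y -0.1615 z 0.1002 FX 0.54 FY 0.44 Fz 1.36
```

Call:
carry_out(
  deltas=[0,0,0.002,0,-0.004,0.002,0,0,0,0.003,0,-0.003,0,0,0,0,0.003,0,-0.002,0,0,0,0,0.002,0,0,0,0],
)

```text
time_s: 16.37
ee_pos: [0.6037, -0.0592, 0.1002]
eef_rot: [-0.001, 0.644, 0.765, -0.004]
contact_force: [-7.9, -0.7, 11.0]
grip_width: 0.343
```

Run:
```python
from h import *
st(None,1.743);bd()
cv2.imwrite("pics/w11.png",snapshot("wrist")[:,:,::-1])
```

```text
t 16.37 p [ 0.6037 -0.0592  0.1002] yaw 1.7422 z [-0.0063 -0.0039 -1.    ] F [-7.9069 -0.7069 11.0327] T [-0.2189  1.8195  0.0051] g 0.343 q [ 0.6524  0.8378 -0.8429  1.7745  0.7852  0.91   -0.3747]
rotvec [-0.0068  0.0028 -0.0008]
boardX 0.5847 Y -0.1617 z 0.1002 FX -7.91 FY 0.66 Fz 11.03
```

View pics/w11.png

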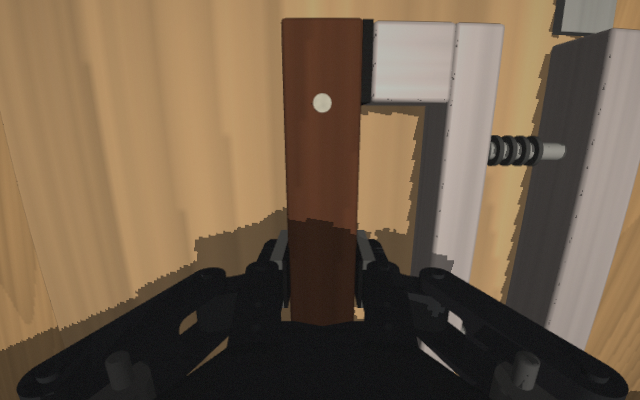

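The cleat is touching the block, and their ends line up (cleat row 18, block row 20). I'll push on in small steps and ease the downward load.

Call:
carry_out(
  deltas=[0,0,0.002,-0.0003,-0.004,0.002,0,0,0,0.003,0,-0.003,0,0,0,0,0.003,0,-0.003,0,0,0,0,0.003,0,-0.002,0,0],
)

```text
time_s: 16.75
ee_pos: [0.6065, -0.0587, 0.1002]
eef_rot: [-0.003, 0.644, 0.765, -0.006]
contact_force: [-11.8, -1.5, 12.5]
grip_width: 0.34
```

Run:
```python
from h import *
st(None,1.743);bd()
```

```text
t 16.75 p [ 0.6065 -0.0587  0.1002] yaw 1.7412 z [-0.0132 -0.0059 -0.9999] F [-11.8305  -1.4739  12.5491] T [-0.3524  2.3536  0.0154] g 0.34 q [ 0.6461  0.8433 -0.8417  1.7624  0.7821  0.9227 -0.3726]
rotvec [-0.014   0.0035 -0.0018]
boardX 0.5875 Y -0.1616 z 0.1002 FX -11.91 FY 0.57 Fz 12.55
```

Call:
carry_out(
  deltas=[0,0,0,-0.0004,-0.014,0.003,0.001,0,0,0,0,-0.007,0.001,0.001,0,0,0,0,-0.004,0,0],
)

```text
time_s: 17.0
ee_pos: [0.6051, -0.0589, 0.1001]
eef_rot: [0.003, 0.645, 0.764, 0.004]
contact_force: [-3.9, 0.2, 6.6]
grip_width: 0.338
```

Run:
```python
from h import *
st(None,1.743);bd()
```

```text
t 17.0 p [ 0.6051 -0.0589  0.1001] yaw 1.7399 z [ 0.0093  0.0016 -1.    ] F [-3.8887  0.2123  6.6413] T [-0.2601  1.0821  0.0491] g 0.338 q [ 0.6576  0.8345 -0.844   1.7822  0.7902  0.8903 -0.3798]
rotvec [ 0.0094 -0.     -0.0031]
boardX 0.5861 Y -0.1616 z 0.1001 FX -3.79 FY 0.87 Fz 6.64
```

Call:
carry_out(
  deltas=[0,0,0.003,-0.0004,0.005,0,0.002,0,0,0.004,-0.0002,0,0,0.001],
)

```text
time_s: 17.17
ee_pos: [0.6097, -0.0582, 0.1001]
eef_rot: [0.0, 0.646, 0.764, 0.0]
contact_force: [-9.0, -0.7, 8.6]
grip_width: 0.343
```

Run:
```python
from h import *
st(None,1.743);bd()
```

```text
t 17.17 p [ 0.6097 -0.0582  0.1001] yaw 1.7375 z [ 0.0004 -0.0002 -1.    ] F [-9.0174 -0.7345  8.6357] T [-0.3683  1.7315  0.2008] g 0.343 q [ 0.6487  0.8429 -0.8422  1.7641  0.7854  0.9073 -0.3769]
rotvec [ 0.0004  0.0002 -0.0055]
boardX 0.5907 Y -0.1617 z 0.1001 FX -9.01 FY 0.82 Fz 8.64
```

Call:
carry_out(
  deltas=[0,0,0.003,-0.0008,-0.002,0,-0.005,0,0,0.004,-0.0005,-0.003,0,-0.003],
)

```text
time_s: 17.33
ee_pos: [0.6124, -0.0577, 0.1001]
eef_rot: [-0.001, 0.643, 0.766, -0.002]
contact_force: [-18.2, -2.1, 19.6]
grip_width: 0.34
```

Run:
```python
from h import *
st(None,1.743);bd()
```

```text
t 17.33 p [ 0.6124 -0.0577  0.1001] yaw 1.7445 z [-0.0051 -0.0016 -1.    ] F [-18.2029  -2.1095  19.5592] T [-0.6154  3.8554 -0.4349] g 0.34 q [ 0.6441  0.8487 -0.8427  1.7529  0.7844  0.9189 -0.368 ]
rotvec [-0.0053  0.0007  0.0015]
boardX 0.5935 Y -0.1617 z 0.1001 FX -18.3 FY 1.04 Fz 19.56
```

Call:
carry_out(
  deltas=[0,0,0.001,-0.001,0,0,0],
)

```text
time_s: 17.42
ee_pos: [0.612, -0.0578, 0.1004]
eef_rot: [-0.003, 0.643, 0.765, -0.004]
contact_force: [-4.0, 0.5, -1.9]
grip_width: 0.344
```

Run:
```python
from h import *
st(None,1.743);bd()
```

```text
t 17.42 p [ 0.612  -0.0578  0.1004] yaw 1.7435 z [-0.0086 -0.002  -1.    ] F [-3.9599  0.5306 -1.9032] T [-0.0819  0.8785 -0.2901] g 0.344 q [ 0.6435  0.849  -0.8426  1.7513  0.7819  0.9231 -0.3671]
rotvec [-0.0089  0.0005  0.0005]
boardX 0.5931 Y -0.1617 z 0.1004 FX -3.81 FY 1.2 Fz -1.9
```

Call:
carry_out(
  deltas=[0,0,0.003,-0.0003,-0.006,0,0,0,0,0.003,-0.0003,-0.003,0,0],
)

```text
time_s: 17.58
ee_pos: [0.6125, -0.0577, 0.1002]
eef_rot: [-0.004, 0.644, 0.765, -0.006]
contact_force: [-13.7, -2.3, 14.2]
grip_width: 0.344
```

Run:
```python
from h import *
st(None,1.743);bd()
```

```text
t 17.58 p [ 0.6125 -0.0577  0.1002] yaw 1.7416 z [-0.013  -0.0038 -0.9999] F [-13.6916  -2.2924  14.2064] T [-0.4819  2.6995 -0.0188] g 0.344 q [ 0.6405  0.851  -0.8416  1.7469  0.7806  0.9295 -0.3682]
rotvec [-0.0135  0.0015 -0.0014]
boardX 0.5935 Y -0.1616 z 0.1002 FX -13.88 FY 0.08 Fz 14.21
```

Call:
carry_out(
  deltas=[0,0,0.0005,-0.0015,-0.01,0.001,-0.001,0,0,0.002,-0.0005,-0.008,0,0],
)

```text
time_s: 17.75
ee_pos: [0.6118, -0.0579, 0.1003]
eef_rot: [-0.001, 0.644, 0.765, -0.001]
contact_force: [-6.7, -0.4, 5.0]
grip_width: 0.342
```

Run:
```python
from h import *
st(None,1.743);bd()
```

```text
t 17.75 p [ 0.6118 -0.0579  0.1003] yaw 1.7416 z [-0.0026 -0.0006 -1.    ] F [-6.6918 -0.3949  4.9853] T [-0.1287  1.5098 -0.0726] g 0.342 q [ 0.6457  0.8465 -0.8425  1.7563  0.7841  0.9145 -0.3709]
rotvec [-0.0026  0.0002 -0.0014]
boardX 0.5928 Y -0.1617 z 0.1003 FX -6.66 FY 0.76 Fz 4.99
```

Call:
carry_out(
  deltas=[0,0,0.003,-0.001,-0.006,0,-0.001,0,0,0.003,-0.001,-0.006,0,-0.001],
)

```text
time_s: 17.92
ee_pos: [0.6134, -0.0576, 0.1002]
eef_rot: [-0.0, 0.644, 0.765, -0.0]
contact_force: [-10.8, -0.4, 6.4]
grip_width: 0.337
```

Run:
```python
from h import *
st(None,1.743);bd()
```

```text
t 17.92 p [ 0.6134 -0.0576  0.1002] yaw 1.7421 z [-0.0002  0.0001 -1.    ] F [-10.8098  -0.3733   6.3845] T [-0.2966  2.0572 -0.193 ] g 0.337 q [ 0.645   0.8479 -0.8425  1.7539  0.7851  0.9133 -0.3704]
rotvec [-0.0002 -0.0002 -0.0009]
boardX 0.5944 Y -0.1618 z 0.1002 FX -10.71 FY 1.48 Fz 6.38
```

Good: the tool is square, with moderate load. I'll keep going in the same way.

Call:
carry_out(
  deltas=[0,0,0.003,-0.001,-0.005,0,-0.001,0,0,0.003,-0.001,-0.005,0,0,0,0,0.003,-0.001,-0.005,0,0],
)

```text
time_s: 18.17
ee_pos: [0.615, -0.0574, 0.1003]
eef_rot: [-0.001, 0.644, 0.765, -0.001]
contact_force: [-10.1, -0.1, 6.4]
grip_width: 0.341
```

Run:
```python
from h import *
st(None,1.743);bd()
```

```text
t 18.17 p [ 0.615  -0.0574  0.1003] yaw 1.7412 z [-0.0021 -0.0003 -1.    ] F [-10.0797  -0.088    6.4147] T [-0.3454  2.0729  0.0325] g 0.341 q [ 0.6423  0.8504 -0.842   1.7484  0.7841  0.9177 -0.3699]
rotvec [-0.0021 -0.0001 -0.0018]
boardX 0.5961 Y -0.1618 z 0.1003 FX -9.95 FY 1.64 Fz 6.41
```

Call:
carry_out(
  deltas=[0,0,0.0035,-0.001,-0.006,0,-0.001,0,0,0.0035,-0.001,-0.005,0,-0.001],
)

```text
time_s: 18.33
ee_pos: [0.6166, -0.0571, 0.1002]
eef_rot: [-0.001, 0.644, 0.765, -0.001]
contact_force: [-11.4, -1.1, 7.1]
grip_width: 0.333
```

Run:
```python
from h import *
import pickle
st(None,1.743);bd()
c=get_calibration("wrist");pickle.dump(c,open("pics/w12.pkl","wb"))
a=snapshot("wrist");cv2.imwrite("pics/w12.png",a[:,:,::-1])
```

```text
t 18.33 p [ 0.6166 -0.0571  0.1002] yaw 1.742 z [-0.0034 -0.0007 -1.    ] F [-11.4074  -1.0773   7.0887] T [-0.396   2.1962 -0.1347] g 0.333 q [ 0.6398  0.8528 -0.8416  1.7431  0.7836  0.9216 -0.3682]
rotvec [-0.0035  0.0001 -0.001 ]
boardX 0.5978 Y -0.1618 z 0.1002 FX -11.42 FY 0.89 Fz 7.09
```

View pics/w12.png

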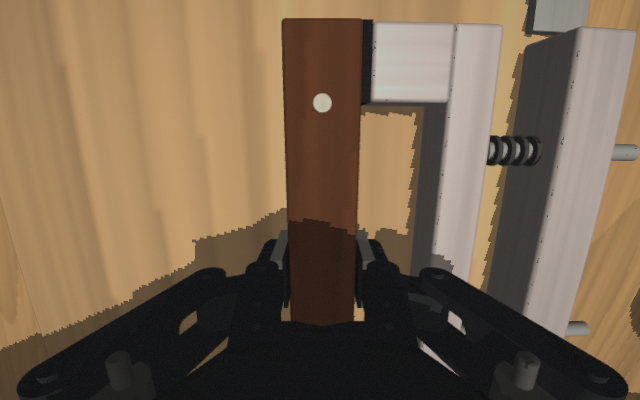

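Run:
```python
import cv2
o=[]
for n in("w10","w11","w12"):
    a=cv2.imread(f"pics/{n}.png")[5:125,340:640]
    o.append(cv2.resize(a,None,fx=2.6,fy=1.6,interpolation=cv2.INTER_CUBIC))
import numpy as np
cv2.imwrite("pics/cmp.png",np.vstack(o))
```

```text
(no output)
```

View pics/cmp.png

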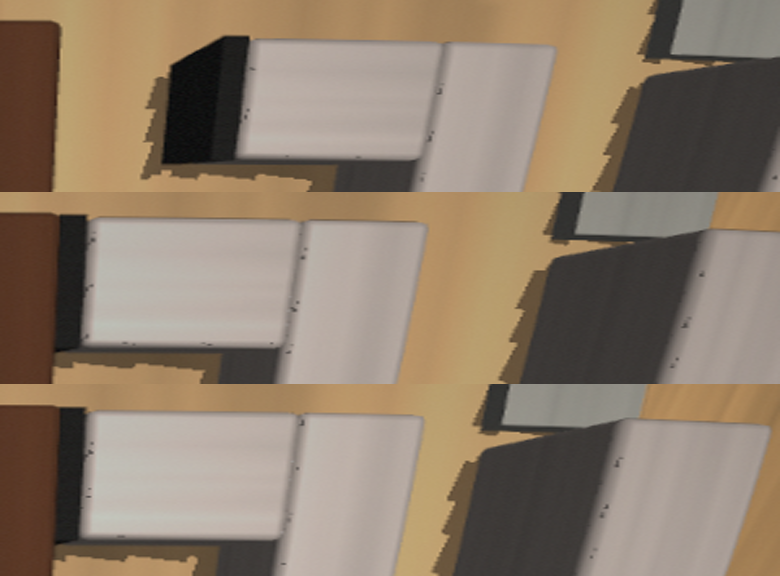

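Run:
```python
from h import *
import pickle
y=.172;X=np.array([np.cos(y),np.sin(y)])
T=lambda x,v:(340+x/2.6-.3,5+v/1.6-.3)
for n,P in(("w10",[(248,40),(446,42),(556,46)]),("w12",[(90,28),(302,30),(424,31),(632,34),(772,42)])):
    c=pickle.load(open(f"pics/{n}.pkl","rb"))
    print(n,ray(c,[T(*p) for p in P],.05)[:,:2]@X)
```

```text
w10 [0.6025 0.6342 0.6525]
w12 [0.6169 0.648  0.6663 0.699  0.7228]
```

Call:
carry_out(
  deltas=[0,0,0.0025,-0.001,-0.006,0,-0.001,0,0,0.0025,-0.001,-0.005,0,-0.001],
)

```text
time_s: 18.55
ee_pos: [0.6168, -0.057, 0.1002]
eef_rot: [-0.001, 0.644, 0.765, -0.002]
contact_force: [-9.9, -0.9, 5.6]
grip_width: 0.342
```

Run:
```python
from h import *
st(None,1.743);bd()
```

```text
t 18.55 p [ 0.6168 -0.057   0.1002] yaw 1.7424 z [-0.0038 -0.0007 -1.    ] F [-9.9435 -0.8948  5.598 ] T [-0.2864  1.9076 -0.1636] g 0.342 q [ 0.6395  0.8532 -0.8417  1.7424  0.7834  0.9224 -0.3676]
rotvec [-0.0039  0.0001 -0.0006]
boardX 0.5979 Y -0.1618 z 0.1002 FX -9.95 FY 0.82 Fz 5.6
```

Call:
carry_out(
  deltas=[0,0,0.0035,-0.001,-0.007,0,-0.001,0,0,0.0035,-0.001,-0.007,0,-0.001,0,0,0.003,-0.001,-0.006,0,0,0,0,0.0027,-0.001,-0.006,0,0],
)

```text
time_s: 18.88
ee_pos: [0.6182, -0.0568, 0.1002]
eef_rot: [-0.001, 0.644, 0.765, -0.002]
contact_force: [-10.3, -0.7, 6.4]
grip_width: 0.341
```

Run:
```python
from h import *
st(None,1.743);bd()
```

```text
t 18.88 p [ 0.6182 -0.0568  0.1002] yaw 1.7413 z [-0.0039 -0.0012 -1.    ] F [-10.3318  -0.6582   6.4298] T [-0.3005  2.0544 -0.0595] g 0.341 q [ 0.6373  0.8547 -0.841   1.7388  0.7834  0.9242 -0.3684]
rotvec [-0.004   0.0005 -0.0017]
boardX 0.5993 Y -0.1618 z 0.1002 FX -10.29 FY 1.12 Fz 6.43
```

Call:
carry_out(
  deltas=[0,0,0.0025,-0.001,-0.006,0,-0.001,0,0,0.0025,-0.001,-0.006,0,-0.001,0,0,0.0025,-0.001,-0.006,0,0,0,0,0.0025,-0.001,-0.006,0,0],
)

```text
time_s: 19.22
ee_pos: [0.6181, -0.0568, 0.1002]
eef_rot: [-0.001, 0.644, 0.765, -0.001]
contact_force: [-10.2, -0.5, 5.8]
grip_width: 0.335
```

Run:
```python
from h import *
import pickle
st(None,1.743);bd()
c=get_calibration("wrist");pickle.dump(c,open("pics/w13.pkl","wb"))
a=snapshot("wrist");cv2.imwrite("pics/w13.png",a[:,:,::-1])
cv2.imwrite("pics/s13.png",cv2.resize(snapshot("scene")[140:300,160:380,::-1],None,fx=3.5,fy=3.5))
bd()
```

```text
t 19.22 p [ 0.6181 -0.0568  0.1002] yaw 1.7411 z [-0.0028 -0.0012 -1.    ] F [-10.2427  -0.4816   5.8199] T [-0.2304  2.0213  0.001 ] g 0.335 q [ 0.6375  0.8541 -0.8408  1.7399  0.7839  0.9226 -0.3692]
rotvec [-0.0029  0.0007 -0.0019]
boardX 0.5993 Y -0.1617 z 0.1002 FX -10.17 FY 1.28 Fz 5.82
boardX 0.5992 Y -0.1618 z 0.1003 FX -10.17 FY -0.49 Fz 5.49
```

View pics/w13.png

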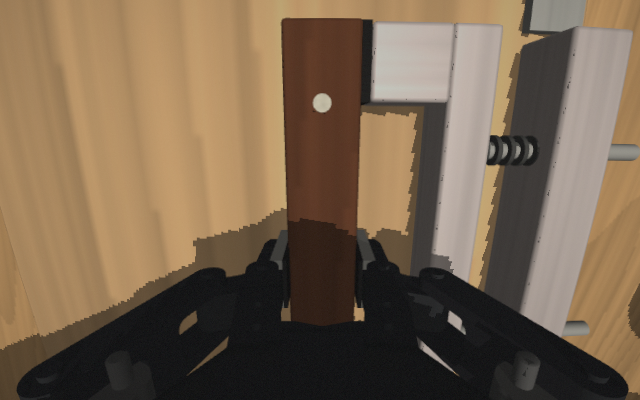

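View pics/s13.png

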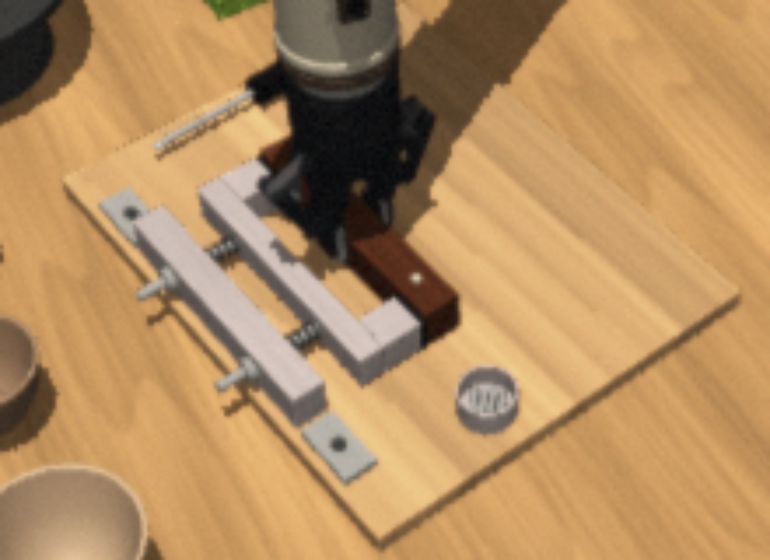

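Call:
carry_out(
  deltas=[0,0,0.0025,-0.001,-0.006,0,0,0,0,0.0025,-0.001,-0.006,0,0,0,0,0.0025,-0.001,-0.006,0,0,0,0,0.0025,-0.001,-0.006,0,0,0,0,0.0025,-0.001,-0.006,0,0,0,0,0.0025,-0.001,-0.006,0,0,0,0,0.0025,-0.001,-0.006,0,0,0,0,0.0025,-0.001,-0.006,0,0,0,0,0.0025,-0.001,-0.006,0,0,0,0,0.0025,-0.001,-0.006,0,0],
)

```text
time_s: 20.15
ee_pos: [0.6179, -0.0567, 0.1002]
eef_rot: [0.001, 0.645, 0.764, -0.001]
contact_force: [-11.2, -1.3, 6.7]
grip_width: 0.341
```

Run:
```python
from h import *
st(None,1.743);bd()
```

```text
t 20.15 p [ 0.6179 -0.0567  0.1002] yaw 1.7403 z [ 0.0005 -0.0024 -1.    ] F [-11.2393  -1.3354   6.6745] T [-0.2477  2.0214  0.1398] g 0.341 q [ 0.6373  0.852  -0.8398  1.7431  0.7864  0.9182 -0.3729]
rotvec [ 0.0001  0.0025 -0.0027]
boardX 0.599 Y -0.1616 z 0.1002 FX -11.3 FY 0.61 Fz 6.67
```

Call:
carry_out(
  deltas=[0,0,0.0027,-0.001,-0.005,0.002,-0.001,0,0,0.0026,-0.001,-0.005,0.001,-0.001],
)

```text
time_s: 20.32
ee_pos: [0.618, -0.0568, 0.1002]
eef_rot: [-0.001, 0.644, 0.765, -0.001]
contact_force: [-9.5, -0.7, 5.6]
grip_width: 0.34
```

Run:
```python
from h import *
st(None,1.743);bd()
for i in range(75):
    a=snapshot("wrist")
    if i%15==0: bd()
st(None,1.743);bd()
cv2.imwrite("pics/w14.png",a[:,:,::-1])
```

```text
t 20.32 p [ 0.618  -0.0568  0.1002] yaw 1.7416 z [-0.0016 -0.0002 -1.    ] F [-9.5332 -0.7271  5.582 ] T [-0.3076  2.0017 -0.0998] g 0.34 q [ 0.6387  0.8539 -0.8414  1.7409  0.7841  0.9208 -0.3685]
rotvec [-0.0016 -0.     -0.0014]
boardX 0.5991 Y -0.1618 z 0.1002 FX -9.52 FY 0.92 Fz 5.58
boardX 0.5992 Y -0.1618 z 0.1002 FX -9.95 FY 0.63 Fz 6.18
boardX 0.5991 Y -0.1618 z 0.1002 FX -10.14 FY 0.33 Fz 6.14
boardX 0.5992 Y -0.1618 z 0.1002 FX -9.44 FY 1.29 Fz 6.45
boardX 0.5992 Y -0.1618 z 0.1002 FX -10.13 FY 0.58 Fz 6.06
boardX 0.5992 Y -0.1618 z 0.1002 FX -9.87 FY 0.45 Fz 6.11
t 24.07 p [ 0.618  -0.0568  0.1002] yaw 1.7415 z [-0.0016 -0.0003 -1.    ] F [-10.2945  -0.9872   7.8755] T [-0.3508  2.0044 -0.0042] g 0.342 q [ 0.6387  0.8538 -0.8413  1.7409  0.7842  0.9208 -0.3687]
rotvec [-0.0016  0.0001 -0.0015]
boardX 0.5992 Y -0.1618 z 0.1002 FX -10.31 FY 0.79 Fz 7.88
```

View pics/w14.png

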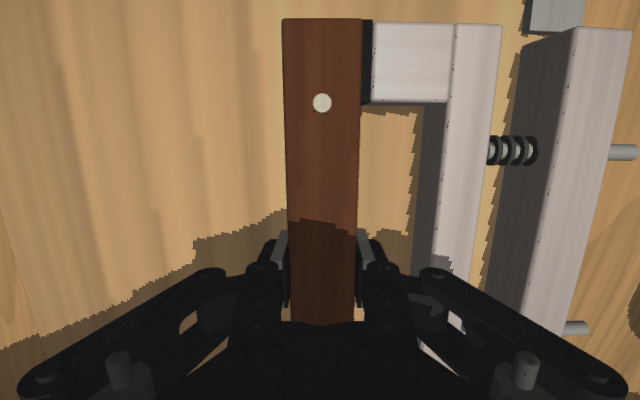

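The hold stayed constant for 3.75 s, with the cleat end (row 18) level with the block end (row 20). I'll hand in while still pushing.

Run:
```python
from h import *
cv2.imwrite("pics/s15.png",snapshot("scene")[:,:,::-1])
bd(); print(finish_job())
```

```text
boardX 0.5991 Y -0.1618 z 0.1002 FX -10.63 FY 0.73 Fz 6.03
the job is handed in; nothing more can be done
None
```

View pics/s15.png

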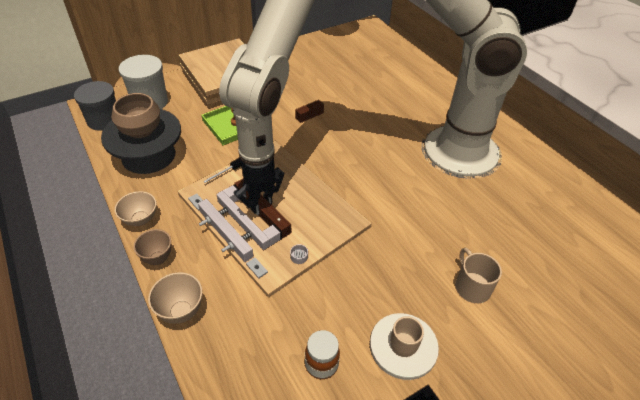

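I lifted the cup off the board and stood it upright on the plaster bat. I then pressed the cleat against the sprung stop, and handed the job in at about 24 s with the gripper still holding that push.

**Cup:** It was touching the bat when I let go. The final scene picture shows it upright there, with the other items looking undisturbed. Contact peaked at about 16 N during set-down, a bit firmer than I meant; the final touch before release was about 10 N.

**Push:** The stop is in about 15 mm of its 30 mm. That comes from the cleat's travel since it first touched; a picture taken 1.4 mm earlier gave about 14 mm.

**Hold:** It stayed within 0.1 mm for 3.75 s. The force along the stop read 9.4–10.6 N, which includes some sliding friction on top of roughly 9 N from the spring. There is also a light downward press of about 6 N.

**Fit:** The cleat end and block end are level to about 0.3 mm at the end I could see. Yaw is within about 0.003 rad of the stop, and the cleat is tilted by less than 0.002 rad.

- **Not seen directly:** The gripper hides the far (-y) block. I take it to be touching because the twisting torque about the vertical was close to zero.
- **Uneven approach:** On the way in, the cleat briefly pressed on the board with up to about 20 N and tilted by up to 0.014 rad. I corrected both before the hold.

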